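# Change the portion insert of a bench doser and prime it

### The job

Change the doser over from orange to blue: lift the orange portion insert out of the doser's hexagonal pocket and set it down flat in the small grey tray, then fit the blue insert in the pocket with its white key in the key slot, shuffling it until it drops fully home. With the blue insert seated, press the red plunger past its soft first stop right down to the firm second stop and let it come all the way back up. Set the inserts down rather than dropping them, and leave the green insert and everything else on the bench where it is.

Things in the scene. Friction and masses are not known exactly. Their poses are not given: they have to be found in the camera images.
- doser: Doser: fixed grey base plate 130 (x) by 300 (y) by 12 thick with an aluminium hexagonal pocket centred at local (0, +75) and a white plunger housing (52 diameter, top 75 above the bench) at local (0, -85). Origin: centre of the plate's underside, on the bench. It stands at a different place and yaw each time and cannot move.
- pocket (a point): Centre of the pocket's floor, 12 above the bench, axes as the doser. Hexagon 88 across flats (2 loose all round an insert), flats at +x and -x, 24 deep (mouth 36 above the bench), walls 9. Its +x wall has a 20 wide key slot, open outward, full depth. A seated insert has its origin and +x here, standing on the floor; turned wrongly it rests on the rim.
- pocket_key (a point): Point on the pocket's floor line in the middle of the key slot, 46 from the pocket's centre along the doser's +x.
- orange_insert: Orange insert: hexagonal block 84 across flats, 30 high (flats at +x and -x), a white key lug on its +x face (16 wide, 8 out, full height); on top a centred grip bar in its colour, 18 thick (x), 70 long (y), from 30 to 68 above the underside. About 350 g (+-30%). Origin: centre of the underside, z up. It starts seated in the doser's pocket.
- blue_insert: Blue insert: hexagonal block 84 across flats, 30 high (flats at +x and -x), a white key lug on its +x face (16 wide, 8 out, full height); on top a centred grip bar in its colour, 18 thick (x), 70 long (y), from 30 to 68 above the underside. About 350 g (+-30%). Origin: centre of the underside, z up. It starts standing on the bench, at one of three places, turned up to 1.2 rad either way.
- blue_insert_key (a point): Foot of the blue insert's white key lug: on the underside plane, 46 from the insert's centre along its +x.
- green_insert: Green insert: hexagonal block 84 across flats, 30 high (flats at +x and -x), a white key lug on its +x face (16 wide, 8 out, full height); on top a centred grip bar in its colour, 18 thick (x), 70 long (y), from 30 to 68 above the underside. About 350 g (+-30%). Origin: centre of the underside, z up. A bystander standing on the bench: leave it alone.
- tray: Small grey fixed tray, open on top, outside 160 by 160 by 25 high, walls 4 thick, floor 4 to 5 thick. Origin: centre of the underside, on the bench. It stands at one of three places.
- plunger (a joint): Travel of the red plunger on its soft spring, m: 0 up, 0.012 at the first stop. Needs about 3 N to start and 6 N at the first stop. Springs back by itself.
- plunger_firm (a joint): Further travel of the plunger past the first stop, m: 0 until about 11 N, 0.007 at the second, final stop (about 16 N). Total travel of the red knob 19 mm downwards. Springs back by itself. Fully pressed means at least 0.005 here.
- plunger_top (a point): Centre of the top face of the red plunger knob (46 diameter, 15 high), 120 above the bench when up; moves down with it.
- jar: Amber jar with steel lid, 60 diameter, 130 high, loose bystander in front of the doser. Origin: centre of the underside.
- tub: Cardboard tub, 72 diameter, 110 high, loose bystander behind the doser. Origin: centre of the underside.
- carton: Cardboard carton 80 by 110 by 120 high, loose bystander behind the doser. Origin: centre of the underside.
- can: Steel can with green label, 66 diameter, 110 high, loose bystander to the left of the doser. Origin: centre of the underside.
- brush: Brush 170 long lying on the bench at the right, loose bystander. Origin: on the bench under its middle, x along it.
- cup: White mug, 76 diameter, 85 high, loose bystander at the left. Origin: centre of the underside.
Not all that is in view belongs to the job. What is shaped like the orange_insert but pink is not meant.

How it is judged:
By the outcome, as a careful person would: the job done as asked, in the order asked, and still so for the second after the job is handed in, with the robot touching nothing.
It also fails if it takes over 72 s, if anything falls off the work surface, if the arm or the gripper's body presses on something with over 40 N, if the wrist force passes 120 N, or if a joint passes its speed limit or range.

### The arm

A 7-joint arm with a two-finger parallel gripper is mounted at the origin on the work surface. World frame = base frame: x ahead of the robot, y to its left, z up, the work surface at z = 0. Lengths are in m, angles in rad, forces in N, time in s.
With the tool pointing down it reaches from about 0.4 to 0.9 m from the base axis. Payload 5.5 kg.
Tool frame: the origin (TCP) lies midway between the tips of the shut fingers; the grasp point (between the pads) lies 19 mm behind it (arm.hold_point_z is the z of the grasp point in the tool frame, in m); z points along the fingers, y is the line along which they close (so a half turn about z gives the same grasp; the last joint's range is limited). The gripper opens to 85 mm and grips with 20 to 120 N. Pads are 22 mm wide; open, the fingers measure 114 mm over their backs; the gripper's body (76 mm by 85 mm) begins 54 mm behind the grasp point. The pads swing forward as they close: fully open they stand 13 mm farther back than shut.
Start: joints at [1.433, 0.501, -0.427, 1.55, 0.221, 1.138, -0.21], TCP at [0.254, -0.598, 0.231] pointing down, gripper open.
Joint ranges: [-2.88, 2.88], [-0.31, 2.03], [-1.54, 1.56], [0.2, 2.42], [-1.41, 4.55], [0.19, 2.02], [-2.57, 2.57]. Speed limits (rad/s): [2.57, 2.57, 3.14, 3.14, 3.14, 3.14, 3.14].

### API

Orientations are given as a unit quaternion [x, y, z, w].
In Python, from rig import arm gives the robot as it stands. The module is installed in compiled form; this text tells all that it offers.
- The arm moves only by the tool step_arm, never from a script. Its argument "moves" is a list of rows, each a list of 2 entries, a list of its own where there are three numbers: the shift along the tool's x, y, z scaled (see below), then the turn about the tool's z scaled (see below). A call has 1 to 20 rows; each row shifts and turns the commanded pose from where the row before left it, along the tool's axes as they then stand; what a row does not reach is not made up. The controller multiplies each number of a shift by 0.04 m and each number of a turn by pi rad. A row lasts 1/10 s, in which the tool goes at most 50 mm and 8.59 degrees, less where a joint would pass 70% of its speed; a pose out of reach is approached as far as the arm can. A call with a number of a shift or a turn outside -1 to 1 is refused whole. A call with a gripper value outside its range is refused whole. "claw" is the gripper command: -1 is shut, 1 is fully open, values between are in proportion, set as the call begins (left out, the last holds). The fingers move at their own pace and stop on an object; "grip_force" is the grip in N (left out, the last holds). Time passes only in rows, so rows that do not move let the fingers close. It gives the time, the measured TCP pose, the force, the opening and the grip force at its end, in the units of the state.
- arm.sense(): the state, without advancing time (a new reading comes with each control period).
- arm.camera(name): name is "side" or "top" or "wrist"; returns a dict with "pixels" (480x640x3 uint8, red, green, blue), "fovy" (degrees; the focal length in pixels is half the picture's height over the tangent of half this angle, whatever the lens; pixels are square), "cx", "cy" (the principal point, pixels), "rvec" (rotation vector, rad) and "tvec" (3), from world to camera coordinates, as OpenCV has them. Camera axes: x right, y down, z forward; pixel columns grow to the right and rows downward; lengths in m; the calibration is good to about 2 mm. A picture is of the moment at which its call begins. There is no depth.
- arm.hand_in(): hands the job in; it is judged then, once.
The state is a dict: "t": time; "joints": joint angles; "dq": joint speeds; "tau": joint torques, N m; "tcp_pos": TCP position; "eef_rot": TCP orientation; "wrist_force": force on the tool from outside, world axes, zero at the start; "moment": the same for the moment, N m; "gripper_width": opening from 0.0 (shut) to 1.0 (fully open); "grasp_force": force on a finger pad.
Only numpy, scipy, OpenCV 4.12 (cv2) and the standard library are available. Lean on these libraries where they do the work, as an engineer would, in place of code of your own. Each camera call takes 0.05 s, during which the arm holds its last target. There are 200 camera calls.

## Working session

There is one attempt and no reset: what is moved stays moved. The work goes in short steps, Python scripts to look and compute and a tool call to move; the robot and the scene stay as the last step left them, time stands still between calls to the robot, and variables do not carry over. Pictures are saved under pics/ and viewed, at most 13 in all, crops included, and the job is handed in when it is done.

Besides the shell and the picture viewer there is one more tool, called in YAML: its name, and indented under it one key for each argument. step_arm: Moves the arm, as the interface text tells. Its arguments: {"type":"object","properties":{"moves":{"type":"array"},"claw":{"type":"number"},"grip_force":{"type":"number"}},"required":["moves"]}

```bash
mkdir -p pics
cat > h.py <<'E'
import numpy as np, cv2
from rig import arm
from scipy.spatial.transform import Rotation as R
def cam(n,save=None):
    c=arm.camera(n); c['bgr']=cv2.cvtColor(c['pixels'],cv2.COLOR_RGB2BGR); c['hsv']=cv2.cvtColor(c['bgr'],cv2.COLOR_BGR2HSV)
    if save: cv2.imwrite('pics/'+save,c['bgr'])
    return c
def ray(c,uv,z):
    f=240/np.tan(np.radians(c['fovy'])/2); M=R.from_rotvec(np.ravel(c['rvec'])).as_matrix()
    uv=np.atleast_2d(np.asarray(uv,float)); d=np.c_[(uv[:,0]-c['cx'])/f,(uv[:,1]-c['cy'])/f,np.ones(len(uv))]@M
    o=-M.T@np.ravel(c['tvec']); return o+d*((z-o[2])/d[:,2])[:,None]
def proj(c,P):
    f=240/np.tan(np.radians(c['fovy'])/2); M=R.from_rotvec(np.ravel(c['rvec'])).as_matrix()
    q=np.atleast_2d(P)@M.T+np.ravel(c['tvec']); return q[:,:2]/q[:,2:]*f+[c['cx'],c['cy']]
E
python3 - <<'E'
from h import *
for n in('top','side'):
    c=cam(n,n+'0.png'); print(n,c['fovy'],c['cx'],c['cy'],c['rvec'],c['tvec'])
s=arm.sense(); print({k:np.round(v,3) for k,v in s.items()},arm.hold_point_z)
E
```

```text
top 48.30593622371121 309.4618032027341 245.14715121610686 [ 2.11081856 -2.14770635  0.17913179] [0.00695996 0.52693194 1.25854191]
side 53.44121957919199 314.77347591314316 234.040091955155 [ 0.36921038 -2.67244662  1.33859539] [0.51322976 0.15736389 1.23319867]
{'t': np.float64(0.1), 'joints': array([ 1.433,  0.502, -0.427,  1.551,  0.221,  1.138, -0.21 ]), 'dq': array([-0.001, -0.002,  0.002, -0.003,  0.001, -0.001,  0.001]), 'tau': array([-1.2000e-02, -5.7082e+01, -5.8390e+00, -2.8175e+01,  1.0000e-02,
        6.0000e-03,  0.0000e+00]), 'tcp_pos': array([ 0.253, -0.598,  0.23 ]), 'eef_rot': array([ 0.98 ,  0.199, -0.   , -0.001]), 'wrist_force': array([-0.078,  0.006, -0.153]), 'moment': array([ 0.046, -0.021, -0.041]), 'grasp_force': np.float64(0.0), 'gripper_width': np.float64(0.999)} -0.0187
```

View pics/top0.png

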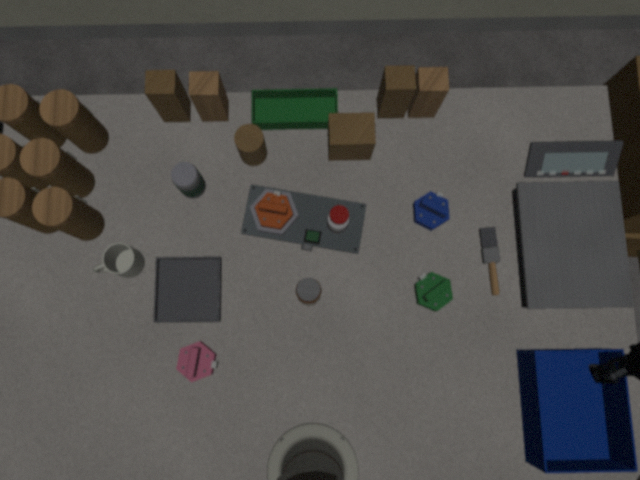

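View pics/side0.png

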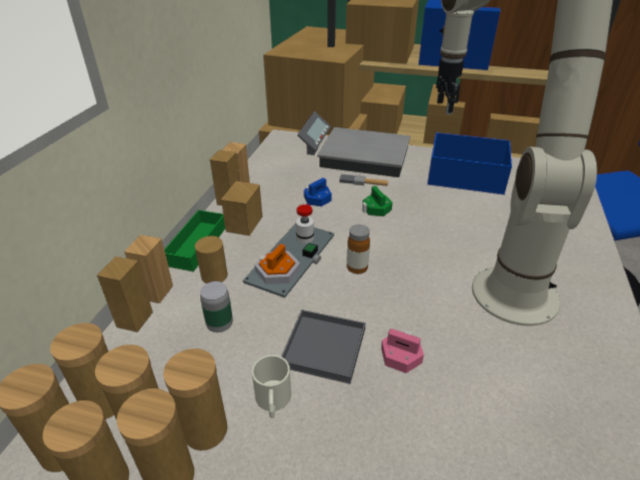

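The top view shows orange at (274,210) with its key up at (277,194), red plunger (339,216), blue (431,211) with key up-right at (440,196), and the tray at (188,289). In the side view the jar stands in front of the doser and pink lies right of the tray.

Run:
```python
from h import *
c=cam('top')
H=c['hsv']
def blob(lo,hi,roi):
    m=cv2.inRange(H,np.array(lo),np.array(hi)); z=np.zeros_like(m); x0,y0,x1,y1=roi; z[y0:y1,x0:x1]=m[y0:y1,x0:x1]
    cs=cv2.findContours(z,0,2)[0]; k=max(cs,key=cv2.contourArea); M=cv2.moments(k); return np.array([M['m10'],M['m01']])/M['m00'],k
for n,lo,hi,roi,z in [('orange',(5,120,60),(18,255,255),(245,180,305,240),.04),('blue',(105,120,50),(130,255,255),(405,180,455,240),.033),('green',(45,80,30),(85,255,255),(405,260,465,320),.033)]:
    p,k=blob(lo,hi,roi); print(n,p,ray(c,p,z)[0],cv2.contourArea(k))
# doser plate / tray rects
for n,roi,z in [('plate',(225,170,385,265),.012),('tray',(145,245,232,335),.025)]:
    x0,y0,x1,y1=roi
    g=cv2.cvtColor(c['bgr'],cv2.COLOR_BGR2GRAY)[y0:y1,x0:x1]
    t,m=cv2.threshold(cv2.GaussianBlur(g,(3,3),0),0,255,cv2.THRESH_BINARY_INV+cv2.THRESH_OTSU)
    k=max(cv2.findContours(m,0,2)[0],key=cv2.contourArea)
    b=cv2.boxPoints(cv2.minAreaRect(k))+[x0,y0]; P=ray(c,b,z); print(n,b.round(1).tolist()); print(P.round(3),P.mean(0),[np.linalg.norm(P[i]-P[i-1]).round(3) for i in range(4)])
for n,uv,z in [('okey',(277,194),.042),('bkey',(440,196),.03),('red',(339,214),.12)]: print(n,ray(c,uv,z)[0])
```

```text
orange [273.37712491 210.53843311] [0.61649129 0.08571541 0.04      ] 902.0
blue [430.87343927 210.3399546 ] [ 0.61155362 -0.30527938  0.033     ] 881.0
green [433.39337912 291.37770734] [ 0.41023001 -0.30016553  0.033     ] 946.5
plate [[239.4, 238.2], [248.9, 183.2], [366.7, 203.5], [357.2, 258.5]]
[[ 0.554  0.173  0.012]
 [ 0.696  0.15   0.012]
 [ 0.637 -0.149  0.012]
 [ 0.497 -0.12   0.012]] [0.59598568 0.01353727 0.012     ] [np.float64(0.299), np.float64(0.144), np.float64(0.304), np.float64(0.143)]
tray [[153.0, 256.0], [221.0, 256.0], [221.0, 322.0], [153.0, 322.0]]
[[0.51  0.385 0.025]
 [0.507 0.217 0.025]
 [0.346 0.215 0.025]
 [0.349 0.38  0.025]] [0.42796894 0.29903002 0.025     ] [np.float64(0.162), np.float64(0.168), np.float64(0.161), np.float64(0.165)]
okey [0.65804299 0.07634461 0.042     ]
bkey [ 0.64865809 -0.33082374  0.03      ]
red [ 0.5860614 -0.0720858  0.12     ]
```

step_arm:
  moves:
    - [[0,0,0],-0.0446]
    - [[0,0,0],-0.0446]
    - [[0,0,0],-0.0446]
    - [[0,0,0],-0.0446]
    - [[0,0,0],-0.0446]
    - [[0,0,0],-0.0446]
    - [[0,0,0],-0.0446]
  claw: 1

```text
t: 0.85
tcp_pos: [0.2534, -0.5982, 0.2309]
eef_rot: [0.769, 0.639, 0.0, -0.0]
wrist_force: [-1.0, 0.5, -0.5]
gripper_width: 1.001
grasp_force: 0.0
```

step_arm:
  moves:
    - [[0.3,0.1,0],0]
    - [[0.92,0.276,0],0]
    - [[0.92,0.276,0],0]
    - [[0.92,0.276,0],0]
    - [[0.92,0.276,0],0]
    - [[0.92,0.276,0],0]
    - [[0.92,0.276,0],0]
    - [[0.92,0.276,0],0]
    - [[0.92,0.276,0],0]
    - [[0.92,0.276,0],0]
    - [[0.92,0.276,0],0]
    - [[0.92,0.276,0],0]
    - [[0.92,0.276,0],0]
    - [[0.92,0.276,0],0]
    - [[0.92,0.276,0],0]
    - [[0.92,0.276,0],0]
    - [[0.92,0.276,0],0]
    - [[0.92,0.276,0],0]
    - [[0.92,0.276,0],0]
    - [[0.92,0.276,0],0]

```text
t: 2.85
tcp_pos: [0.5971, 0.0621, 0.2311]
eef_rot: [0.772, 0.636, -0.0, -0.0]
wrist_force: [-0.0, -0.6, 1.1]
gripper_width: 1.005
grasp_force: 0.0
```

```bash
cat >> h.py <<'E'
def st():
    s=arm.sense(); x=R.from_quat(s['eef_rot']).as_matrix(); phi=np.arctan2(x[1,0],x[0,0])
    print('t%.2f'%s['t'],'tcp',s['tcp_pos'].round(4),'phi %.4f'%phi,'tilt',x[:,2].round(4),'q',s['joints'].round(2),'F',s['wrist_force'].round(1),'w %.3f'%s['gripper_width'],'g %.1f'%s['grasp_force'])
    return s,phi
def go(p,phi1):
    "units: turn first, then shift along the turned tool axes"
    s,phi=st(); d=np.asarray(p)-s['tcp_pos']; c,n=np.cos(phi1),np.sin(phi1)
    print('turn',round((phi-phi1)/np.pi,4),'shift units',np.round(np.array([d[0]*c+d[1]*n,d[0]*n-d[1]*c,-d[2]])/.04,3))
E
python3 - <<'E'
from h import *
st(); cam('wrist','w1.png')
E
```

```text
t2.85 tcp [0.5971 0.0621 0.2311] phi 1.3779 tilt [-5.e-04 -2.e-04 -1.e+00] q [ 0.47  0.51 -0.84  1.67  0.41  1.15 -0.67] F [-0.  -0.6  1.1] w 1.005 g 0.0
```

View pics/w1.png

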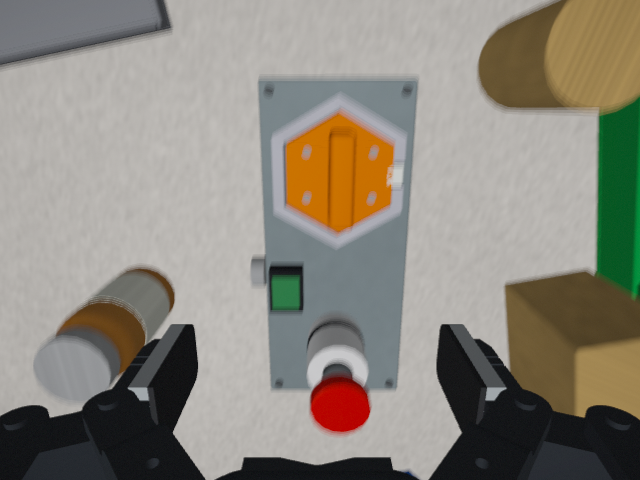

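The wrist view shows the plate with corners near (260,80), (417,80), (398,388), (271,390), the orange insert at (340,172) with its key at right (395,176), and the red knob at (340,403). I'll measure it after settling.

```bash
cat >> h.py <<'E'
def colour(c,lo,hi,amin=200):
    m=cv2.inRange(c['hsv'],np.array(lo),np.array(hi)); m=cv2.morphologyEx(m,cv2.MORPH_CLOSE,np.ones((7,7),np.uint8))
    return sorted([k for k in cv2.findContours(m,0,2)[0] if cv2.contourArea(k)>amin],key=cv2.contourArea)[::-1]
def rect(c,k,z):
    P=ray(c,k.reshape(-1,2),z)[:,:2]; r=cv2.minAreaRect((P*1000).astype(np.float32)); return np.array(r[0])/1000,r[1],r[2]
E
python3 - <<'E'
from h import *
cam('wrist');cam('wrist');st();c=cam('wrist','w2.png')
k=colour(c,(0,200,90),(4,255,255))[0]; print('red',rect(c,k,.12))
k=colour(c,(6,150,90),(22,255,255)); k=[q for q in k if cv2.pointPolygonTest(q,(340,172),False)>0][0]
print('orange hex',cv2.boundingRect(k),rect(c,k,.042))
H=cv2.convexHull(k); P=ray(c,H.reshape(-1,2),.042)[:,:2]; print(len(P)); tri=cv2.approxPolyDP(H,6,True).reshape(-1,2); print(tri.tolist(),ray(c,tri,.042)[:,:2].round(4).tolist())
# plate: bluish gray saturation
b=c['bgr'].astype(int); m=((b[:,:,0]-b[:,:,2])>8).astype(np.uint8)*255; m[:60]=0; m[400:]=0; m[:,:235]=0; m[:,440:]=0
m=cv2.morphologyEx(m,cv2.MORPH_OPEN,np.ones((5,5),np.uint8)); k=max(cv2.findContours(m,0,2)[0],key=cv2.contourArea)
print('plate',rect(c,k,.012)); cv2.imwrite('pics/m.png',m)
E
```

```text
t3.00 tcp [0.5968 0.0649 0.2313] phi 1.3847 tilt [-2.0e-04  2.4e-03 -1.0e+00] q [ 0.47  0.51 -0.84  1.67  0.41  1.15 -0.67] F [-0.2 -0.2 -0.1] w 1.002 g 0.0
red (array([ 0.58997766, -0.06681575]), (51.345340728759766, 42.777427673339844), 79.32034301757812)
orange hex (287, 120, 107, 122) (array([0.61995746, 0.08525026]), (83.74340057373047, 95.48304748535156), 48.8221321105957)
18
[[339, 120], [392, 152], [389, 213], [337, 241], [287, 212], [287, 152]] [[0.6281, 0.1329], [0.6647, 0.1018], [0.6559, 0.0539], [0.6102, 0.0381], [0.5744, 0.07], [0.5843, 0.1169]]
plate (array([0.60481995, 0.01156577]), (297.45281982421875, 128.87255859375), 79.01394653320312)
```

Run:
```python
from h import *
go((.6193,.0853,.050),1.379)
```

```text
t3.05 tcp [0.5965 0.0621 0.231 ] phi 1.3824 tilt [-9.e-04  4.e-04 -1.e+00] q [ 0.47  0.51 -0.84  1.67  0.41  1.15 -0.67] F [ 0.7 -0.8  0. ] w 0.998 g 0.0
turn 0.0011 shift units [0.678 0.449 4.525]
```

step_arm:
  moves:
    - [[0.33,0.22,0.5],0]
    - [[0.33,0.22,0.8],0]
    - [[0,0,0.8],0]
    - [[0,0,0.8],0]
    - [[0,0,0.8],0]
    - [[0,0,0.55],0]
    - [[0,0,0.25],0]
    - [[0,0,0],0]
    - [[0,0,0],0]

```text
t: 3.95
tcp_pos: [0.6201, 0.082, 0.0524]
eef_rot: [0.771, 0.637, 0.0, 0.0]
wrist_force: [1.4, 0.2, 0.3]
gripper_width: 1.003
grasp_force: 0.0
```

Run:
```python
from h import *
st();c=cam('wrist');st();c=cam('wrist','w3.png');go((.6193,.0853,.050),1.379)
```

```text
t3.95 tcp [0.6201 0.082  0.0524] phi 1.3801 tilt [ 1.3e-03 -1.0e-04 -1.0e+00] q [ 0.32  0.76 -0.7   1.73  0.61  0.88 -0.83] F [1.4 0.2 0.3] w 1.003 g 0.0
t4.00 tcp [0.6206 0.0823 0.0529] phi 1.3804 tilt [ 2.3e-03  2.0e-04 -1.0e+00] q [ 0.32  0.75 -0.7   1.73  0.61  0.88 -0.83] F [-0.5  0.1  0.8] w 1.001 g 0.0
t4.05 tcp [0.6207 0.0825 0.053 ] phi 1.3808 tilt [ 2.7e-03  2.0e-04 -1.0e+00] q [ 0.32  0.75 -0.7   1.73  0.61  0.88 -0.83] F [ 0.4  0.4 -0.2] w 1.000 g 0.0
turn 0.0006 shift units [ 0.063 -0.049  0.076]
```

View pics/w3.png

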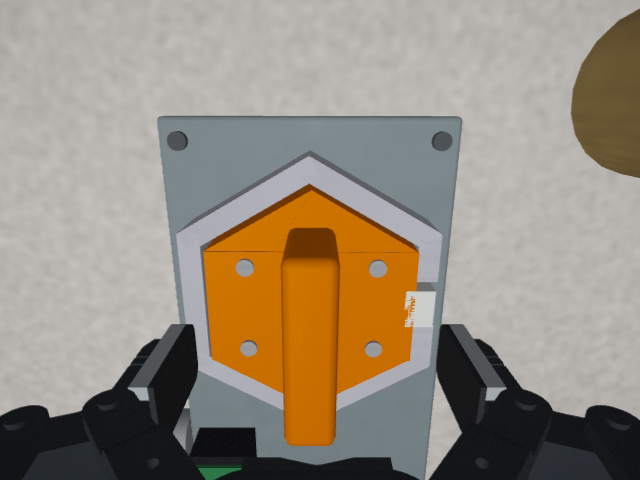

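The bar (285–337, 230–445) is centred between the fingers, which stand clear of the pocket rim. Closing.

step_arm:
  moves:
    - [[0.06,-0.05,0.06],0]
    - [[0,0,0],0]
    - [[0,0,0],0]
    - [[0,0,0],0]
    - [[0,0,0],0]
    - [[0,0,0],0]
    - [[0,0,0],0]
    - [[0,0,0],0]
  claw: -1
  grip_force: 60

```text
t: 4.85
tcp_pos: [0.6183, 0.0852, 0.0491]
eef_rot: [0.771, 0.637, 0.0, 0.0]
wrist_force: [-0.1, -0.5, 2.5]
gripper_width: 0.201
grasp_force: 59.6
```

step_arm:
  moves:
    - [[0,0,0],0]
    - [[0,0,0],0]
    - [[0,0,-0.2],0]
    - [[0,0,-0.3],0]
    - [[0,0,-0.4],0]
    - [[0,0,-0.5],0]
    - [[0,0,-0.6],0]
    - [[0,0,-0.7],0]
    - [[0,0,-0.5],0]
    - [[0,0,0],0]

```text
t: 5.85
tcp_pos: [0.6203, 0.0862, 0.1814]
eef_rot: [0.771, 0.637, 0.003, 0.002]
wrist_force: [0.7, 1.2, -3.6]
gripper_width: 0.201
grasp_force: 59.1
```

Run:
```python
from h import *
st();c=cam('wrist','w4.png');t=cam('top')
# tray: dark region in top view
x0,y0,x1,y1=145,245,235,335
m=cv2.inRange(t['hsv'][y0:y1,x0:x1],np.array((0,0,0)),np.array((180,255,105)))
print(np.percentile(t['hsv'][y0:y1,x0:x1,2],[5,50,95]))
k=max(cv2.findContours(m,0,2)[0],key=cv2.contourArea)+[x0,y0]; print(rect(t,k,.02))
go((.428,.299,.13),1.379)
```

```text
t5.85 tcp [0.6203 0.0862 0.1814] phi 1.3818 tilt [ 7.e-03  9.e-04 -1.e+00] q [ 0.39  0.6  -0.8   1.66  0.48  1.08 -0.74] F [ 0.7  1.2 -3.6] w 0.201 g 59.1
[ 59.  69. 107.]
(array([0.42654581, 0.29533218]), (221.3329315185547, 221.12998962402344), 0.42241689562797546)
t5.95 tcp [0.6181 0.085  0.1774] phi 1.3816 tilt [ 1.e-03 -5.e-04 -1.e+00] q [ 0.39  0.6  -0.8   1.66  0.48  1.08 -0.74] F [ 0.6 -0.4 -3.6] w 0.204 g 59.1
turn 0.0008 shift units [ 4.346 -5.684  1.186]
```

View pics/w4.png

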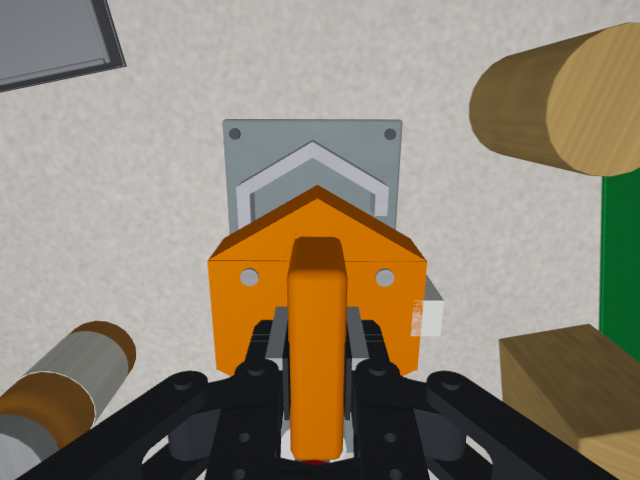

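Orange is held level with its key at the right (427,317), and the pocket is now empty. Moving over the tray.

step_arm:
  moves:
    - [[0.2,-0.26,0],0]
    - [[0.35,-0.46,0],0]
    - [[0.45,-0.6,0],0]
    - [[0.55,-0.72,0],0]
    - [[0.55,-0.72,0],0]
    - [[0.55,-0.72,0],0]
    - [[0.55,-0.72,0],0]
    - [[0.5,-0.66,0],0]
    - [[0.38,-0.5,0],0]
    - [[0.25,-0.34,0],0]
    - [[0,0,0.3],0]
    - [[0,0,0.5],0]
    - [[0,0,0.6],0]
    - [[0,0,0.6],0]
    - [[0,0,0.4],0]
    - [[0,0,0.2],0]
    - [[0,0,0],0]
    - [[0,0,0],0]

```text
t: 7.75
tcp_pos: [0.4269, 0.2986, 0.0733]
eef_rot: [0.771, 0.637, 0.0, -0.0]
wrist_force: [-0.5, 0.2, -2.8]
gripper_width: 0.203
grasp_force: 58.9
```

Run:
```python
from h import *
st();c=cam('wrist','w5.png');s=cam('top');cv2.imwrite('pics/t5.png',cv2.resize(s['bgr'][200:360,100:260],None,fx=2.5,fy=2.5));w=cv2.resize(c['bgr'],None,fx=.6,fy=.6)
v=np.zeros((400,784,3),np.uint8); v[:288,:384]=w; v[:,384:]=cv2.imread('pics/t5.png'); cv2.imwrite('pics/v5.png',v); go((.428,.299,.0435),1.379)
```

```text
t7.75 tcp [0.4269 0.2986 0.0733] phi 1.3817 tilt [ 3.e-04  6.e-04 -1.e+00] q [-0.05  0.59 -0.77  1.98  0.58  0.8  -1.34] F [-0.5  0.2 -2.8] w 0.203 g 58.9
t7.85 tcp [0.4274 0.2988 0.0739] phi 1.3816 tilt [ 0.0017  0.001  -1.    ] q [-0.05  0.59 -0.78  1.98  0.58  0.8  -1.34] F [-0.5 -0.6 -4. ] w 0.201 g 58.9
turn 0.0008 shift units [0.008 0.014 0.76 ]
```

View pics/v5.png

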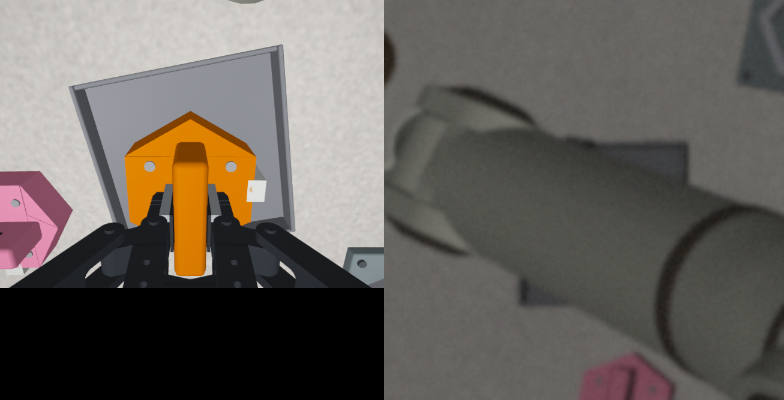

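The tray's far corners lie at (117,145) and (470,77) in full wrist pixels, and the orange insert is hovering inside the tray outline. I'll check the centring before lowering.

Run:
```python
from h import *
c=cam('wrist'); P=ray(c,[(117,145),(470,77),(490,383)],.025); print(P.round(4), (P[0]+P[1])/2, st()[0]['tcp_pos'])
```

```text
t7.90 tcp [0.4274 0.2987 0.0739] phi 1.3815 tilt [ 1.8e-03  9.0e-04 -1.0e+00] q [-0.05  0.59 -0.78  1.98  0.58  0.8  -1.34] F [-0.2 -0.1 -4.5] w 0.201 g 58.9
[[0.3533 0.3792 0.025 ]
 [0.5104 0.3779 0.025 ]
 [0.5093 0.2216 0.025 ]] [0.43185628 0.37851818 0.025     ] [0.42742731 0.29870965 0.07390876]
```

step_arm:
  moves:
    - [[0,0.1,0.25],0]
    - [[0,0,0.25],0]
    - [[0,0,0.12],0]
    - [[0,0,0.06],0]
    - [[0,0,0.04],0]
    - [[0,0,0],0]

```text
t: 8.5
tcp_pos: [0.4304, 0.2975, 0.0439]
eef_rot: [0.771, 0.637, -0.0, -0.0]
wrist_force: [0.1, -0.9, -2.6]
gripper_width: 0.201
grasp_force: 59.0
```

Run:
```python
from h import *
for i in range(3): cam('wrist'); st()
```

```text
t8.55 tcp [0.4306 0.2976 0.0441] phi 1.3818 tilt [ 0.e+00  1.e-04 -1.e+00] q [-0.08  0.64 -0.73  1.99  0.63  0.75 -1.38] F [-0.3 -0.8 -3.1] w 0.201 g 59.0
t8.60 tcp [0.4307 0.2976 0.0443] phi 1.3819 tilt [ 3.e-04  2.e-04 -1.e+00] q [-0.07  0.64 -0.73  1.99  0.63  0.75 -1.38] F [ 0.  -0.5 -2.5] w 0.199 g 59.0
t8.65 tcp [0.4307 0.2977 0.0443] phi 1.3818 tilt [ 4.e-04  3.e-04 -1.e+00] q [-0.07  0.64 -0.73  1.99  0.63  0.75 -1.38] F [ 0.4 -0.2 -4.1] w 0.200 g 59.0
```

Still carrying (about −3.5 N), so I'll creep down.

step_arm:
  moves:
    - [[0,0,0.04],0]
    - [[0,0,0],0]
    - [[0,0,0],0]

```text
t: 8.95
tcp_pos: [0.4307, 0.2974, 0.0426]
eef_rot: [0.771, 0.637, 0.0, 0.0]
wrist_force: [0.2, -0.5, -3.3]
gripper_width: 0.202
grasp_force: 59.0
```

step_arm:
  moves:
    - [[0,0,0.03],0]
    - [[0,0,0],0]
    - [[0,0,0],0]

```text
t: 9.25
tcp_pos: [0.4306, 0.2974, 0.0413]
eef_rot: [0.771, 0.637, -0.0, -0.0]
wrist_force: [-0.0, 0.0, -3.4]
gripper_width: 0.197
grasp_force: 59.0
```

step_arm:
  moves:
    - [[0,0,0.025],0]
    - [[0,0,0],0]
    - [[0,0,0],0]

```text
t: 9.55
tcp_pos: [0.4307, 0.2975, 0.0411]
eef_rot: [0.771, 0.637, 0.0, 0.0]
wrist_force: [-1.8, -2.8, 6.2]
gripper_width: 0.203
grasp_force: 60.3
```

step_arm:
  moves:
    - [[0,0,0.025],0]
    - [[0,0,0],0]
    - [[0,0,0],0]

```text
t: 9.85
tcp_pos: [0.4308, 0.2974, 0.041]
eef_rot: [0.771, 0.637, 0.0, 0.001]
wrist_force: [-4.3, -4.5, 16.6]
gripper_width: 0.203
grasp_force: 61.9
```

step_arm:
  moves:
    - [[0,0,-0.04],0]
    - [[0,0,0],0]
    - [[0,0,0],0]
    - [[0,0,0],0]
    - [[0,0,0],0]
    - [[0,0,0],0]
    - [[0,0,-0.2],0]
    - [[0,0,-0.6],0]
    - [[0,0,-0.9],0]
    - [[0,0,-1],0.0435]
    - [[0,0,-1],0.0435]
    - [[0,0,-0.7],0.0435]
    - [[0,0,-0.3],0]
  claw: 1

```text
t: 11.15
tcp_pos: [0.4317, 0.2987, 0.2325]
eef_rot: [0.885, 0.466, 0.003, 0.0]
wrist_force: [2.0, -0.2, -0.6]
gripper_width: 1.003
grasp_force: 0.0
```

step_arm:
  moves:
    - [[-0.3,0.35,0],0]
    - [[-0.6,0.7,0],0]
    - [[-0.65,0.75,0],0]
    - [[-0.65,0.75,0],0]
    - [[-0.65,0.75,0],0]
    - [[-0.65,0.75,0],0]
    - [[-0.65,0.75,0],0]
    - [[-0.65,0.75,0],0]
    - [[-0.65,0.75,0],0]
    - [[-0.65,0.75,0],0]
    - [[-0.65,0.75,0],0]
    - [[-0.65,0.75,0],0]
    - [[-0.65,0.75,0],0]
    - [[-0.65,0.75,0],0]
    - [[-0.65,0.75,0],0]
    - [[-0.65,0.75,0],0]
    - [[-0.6,0.69,0],0]
    - [[0,0,0],0]
    - [[0,0,0],0]

```text
t: 13.05
tcp_pos: [0.5949, -0.3294, 0.2272]
eef_rot: [0.884, 0.467, -0.0, -0.001]
wrist_force: [0.2, 0.6, 0.4]
gripper_width: 0.999
grasp_force: 0.0
```

Run:
```python
from h import *
st(); c=cam('wrist');t=cam('top');s,phi=st();c=cam('wrist','w6.png')
for k in colour(c,(105,120,50),(130,255,255),1500):
    H=cv2.convexHull(k); tri=cv2.approxPolyDP(H,7,True).reshape(-1,2); P=ray(c,tri,.03)[:,:2]; print(tri.tolist(),P.round(4).tolist(),P.mean(0))
v=np.zeros((480,784,3),np.uint8); v[:288,:384]=cv2.resize(c['bgr'],None,fx=.6,fy=.6); v[:400,384:]=cv2.resize(t['bgr'][200:360,100:260],None,fx=2.5,fy=2.5)[:,:400]; cv2.imwrite('pics/v6.png',v)
```

```text
t13.05 tcp [ 0.5949 -0.3294  0.2272] phi 0.9722 tilt [-0.0021  0.0019 -1.    ] q [ 0.85  0.59 -0.57  1.46  0.33  1.19 -0.37] F [0.2 0.6 0.4] w 0.999 g 0.0
t13.15 tcp [ 0.5957 -0.3268  0.2282] phi 0.9751 tilt [-0.001   0.0019 -1.    ] q [ 0.84  0.59 -0.57  1.47  0.33  1.19 -0.37] F [0.  0.1 0.9] w 0.998 g 0.0
[[319, 117], [375, 149], [377, 202], [329, 234], [278, 211], [271, 157]] [[0.6398, -0.2662], [0.6631, -0.3114], [0.6419, -0.349], [0.5937, -0.3497], [0.5695, -0.3091], [0.5908, -0.27]] [ 0.61646998 -0.30923041]
```

View pics/v6.png

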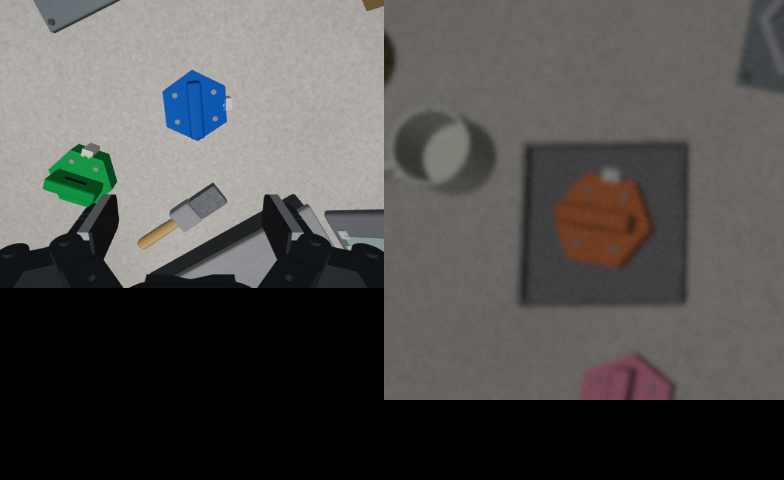

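Right: orange lies flat in the tray. Left (0.6 scale): blue at (195,105), with its key at right (229,103) and the brush below it.

step_arm:
  moves:
    - [[0,0,0],-0.029]
    - [[0.33,0.11,0.5],0]
    - [[0.34,0.12,0.8],0]
    - [[0,0,0.8],0]
    - [[0,0,0.8],0]
    - [[0,0,0.6],0]
    - [[0,0,0.3],0]
    - [[0,0,0],0]
    - [[0,0,0],0]

```text
t: 14.1
tcp_pos: [0.6178, -0.3091, 0.0777]
eef_rot: [0.862, 0.507, 0.001, 0.0]
wrist_force: [0.5, 0.1, 0.4]
gripper_width: 1.001
grasp_force: 0.0
```

Run:
```python
from h import *
st(); c=cam('wrist');c=cam('wrist','w7.png');s,phi=st()
for k in colour(c,(105,120,50),(130,255,255),3000)[:1]:
    H=cv2.convexHull(k); tri=cv2.approxPolyDP(H,9,True).reshape(-1,2); P=ray(c,tri,.03)[:,:2]; print(tri.tolist(),P.round(4).tolist(),P.mean(0))
go((.6165,-.309,.039),1.065)
```

```text
t14.10 tcp [ 0.6178 -0.3091  0.0777] phi 1.0634 tilt [ 0.0012  0.     -1.    ] q [ 0.77  0.76 -0.53  1.54  0.44  0.96 -0.39] F [0.5 0.1 0.4] w 1.001 g 0.0
t14.20 tcp [ 0.6183 -0.31    0.0788] phi 1.0629 tilt [ 0.0028 -0.0011 -1.    ] q [ 0.78  0.76 -0.53  1.54  0.44  0.96 -0.39] F [-0.9 -0.6  0.1] w 0.999 g 0.0
[[313, 174], [397, 231], [393, 317], [326, 384], [297, 385], [230, 323], [223, 233]] [[0.6432, -0.2635], [0.665, -0.3065], [0.6434, -0.3466], [0.5943, -0.3653], [0.5803, -0.3582], [0.5691, -0.3091], [0.5922, -0.2671]] [ 0.6125047  -0.31659721]
t14.20 tcp [ 0.6183 -0.31    0.0788] phi 1.0629 tilt [ 0.0028 -0.0011 -1.    ] q [ 0.78  0.76 -0.53  1.54  0.44  0.96 -0.39] F [-0.9 -0.6  0.1] w 0.999 g 0.0
turn -0.0007 shift units [-0.001 -0.051  0.994]
```

View pics/w7.png

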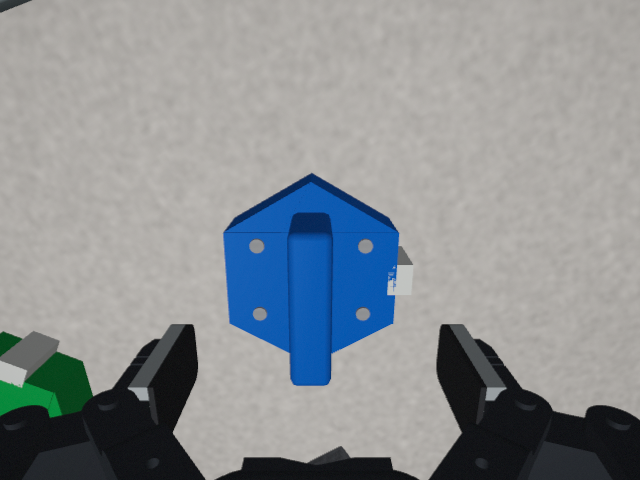

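Blue is centred between the fingers (bar 288–332, key at right 400,278), with green well clear at left. Lowering and gripping.

step_arm:
  moves:
    - [[0.02,-0.05,0.4],-0.003]
    - [[0,0,0.4],0]
    - [[0,0,0.17],0]
    - [[0,0,0],0]
    - [[0,0,0],0]

```text
t: 14.7
tcp_pos: [0.6154, -0.3081, 0.0376]
eef_rot: [0.86, 0.511, -0.0, -0.0]
wrist_force: [0.7, 0.4, -1.1]
gripper_width: 0.998
grasp_force: 0.0
```

step_arm:
  moves:
    - [[0,0,0],0]
    - [[0,0,0],0]
    - [[0,0,0],0]
    - [[0,0,0],0]
    - [[0,0,0],0]
    - [[0,0,0],0]
    - [[0,0,0],0]
    - [[0,0,0],0]
  claw: -1
  grip_force: 60

```text
t: 15.5
tcp_pos: [0.6159, -0.3084, 0.0385]
eef_rot: [0.86, 0.511, 0.0, 0.0]
wrist_force: [1.1, 0.8, 1.8]
gripper_width: 0.198
grasp_force: 59.4
```

step_arm:
  moves:
    - [[0,0,-0.2],0]
    - [[0,0,-0.4],0]
    - [[0,0,-0.6],0]
    - [[0,0,-0.7],0]
    - [[0,0,-0.7],0]
    - [[0,0,-0.7],0]
    - [[0,0,-0.6],0]
    - [[0,0,-0.4],0]
    - [[0,0,-0.2],0]
    - [[0,0,0],0]
    - [[0,0,0],0]

```text
t: 16.6
tcp_pos: [0.6148, -0.308, 0.2169]
eef_rot: [0.86, 0.511, -0.001, -0.001]
wrist_force: [-0.4, -0.2, -3.4]
gripper_width: 0.2
grasp_force: 58.8
```

Run:
```python
from h import *
s,phi=st(); c=cam('wrist','w8.png')
H=max(colour(c,(105,120,50),(130,255,255),3000),key=lambda k:cv2.pointPolygonTest(k,(312,260),True)); print(cv2.boundingRect(H))
go((.6193,.0853,.12),1.379)
```

```text
t16.60 tcp [ 0.6148 -0.308   0.2169] phi 1.0722 tilt [-1.8e-03  7.0e-04 -1.0e+00] q [ 0.81  0.62 -0.59  1.45  0.35  1.18 -0.32] F [-0.4 -0.2 -3.4] w 0.200 g 58.8
(209, 187, 217, 272)
t16.65 tcp [ 0.6146 -0.308   0.2164] phi 1.0722 tilt [-0.0025  0.0011 -1.    ] q [ 0.81  0.62 -0.59  1.45  0.35  1.18 -0.32] F [ 0.6 -0.7 -3.2] w 0.202 g 58.8
turn -0.0976 shift units [ 9.674 -1.758  2.411]
```

View pics/w8.png

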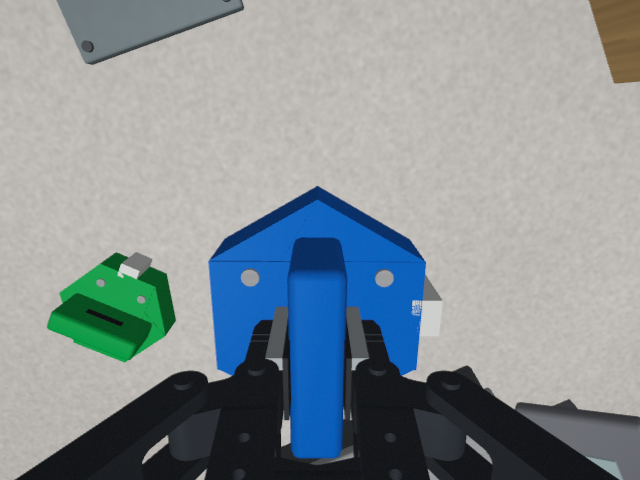

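Blue is held just as orange was (corners (209,261) and (425,261), apex (318,187)), so the same TCP pose should seat it. Moving over the pocket.

step_arm:
  moves:
    - [[0,0,0],-0.0328]
    - [[0,0,0],-0.0328]
    - [[0,0,0],-0.0328]
    - [[0.3,-0.054,0],0]
    - [[0.6,-0.108,0],0]
    - [[0.84,-0.152,0],0]
    - [[0.84,-0.152,0],0]
    - [[0.84,-0.152,0],0]
    - [[0.84,-0.152,0],0]
    - [[0.84,-0.152,0],0]
    - [[0.84,-0.152,0],0]
    - [[0.84,-0.152,0],0]
    - [[0.84,-0.152,0],0]
    - [[0.84,-0.152,0],0]
    - [[0.7,-0.126,0],0]
    - [[0.4,-0.072,0],0]
    - [[0.12,-0.02,0],0]
    - [[0,0,0],0]
    - [[0,0,0],0]

```text
t: 18.55
tcp_pos: [0.62, 0.0829, 0.2177]
eef_rot: [0.772, 0.636, -0.001, 0.0]
wrist_force: [-0.4, -0.8, -3.1]
gripper_width: 0.196
grasp_force: 58.7
```

step_arm:
  moves:
    - [[0,0,0.3],0]
    - [[0,0,0.6],0]
    - [[0,0,0.7],0]
    - [[0,0,0.7],0]
    - [[0,0,0.5],0]
    - [[0,0,0.3],0]
    - [[0,0,0],0]
    - [[0,0,0],0]
    - [[0,0,0],0]

```text
t: 19.45
tcp_pos: [0.6209, 0.0853, 0.0955]
eef_rot: [0.771, 0.637, 0.001, 0.001]
wrist_force: [0.2, -0.0, -2.7]
gripper_width: 0.201
grasp_force: 58.7
```

Run:
```python
from h import *
p=[]
for i in range(6):
    c=cam('wrist'); s=arm.sense(); p.append(s['tcp_pos'])
print(np.mean(p,0).round(4),np.std(p,0).round(4)); cv2.imwrite('pics/w9.png',c['bgr']); go((.619,.0855,.05),1.381)
```

```text
[0.6205 0.0853 0.0952] [0.0003 0.0001 0.0003]
t19.75 tcp [0.6201 0.0852 0.0947] phi 1.3813 tilt [ 1.e-03 -1.e-04 -1.e+00] q [ 0.29  0.68 -0.66  1.71  0.5   0.93 -0.76] F [ 1.1 -0.2 -2.9] w 0.196 g 58.7
turn 0.0001 shift units [ 1.000e-03 -2.900e-02  1.118e+00]
```

View pics/w9.png

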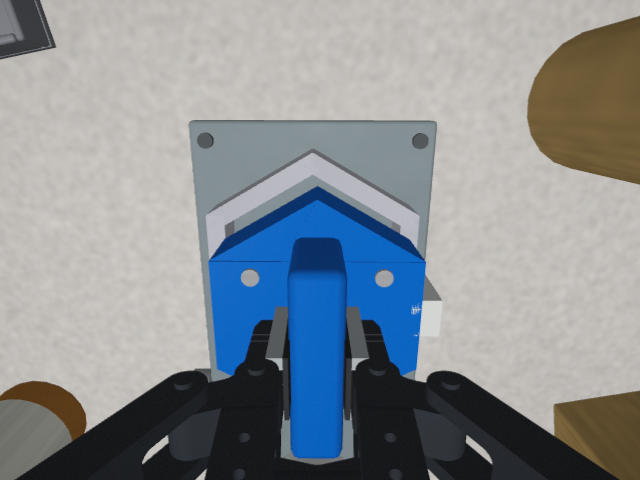

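In the image the blue apex (317,187) sits about 4 px right of the pocket apex (312,151), so I'll shift about 1.5 mm left and descend to the rim.

step_arm:
  moves:
    - [[0,-0.035,0.2],0]
    - [[0,0,0.25],0]
    - [[0,0,0.08],0]
    - [[0,0,0.06],0]
    - [[0,0,0.06],0]
    - [[0,0,0],0]
    - [[0,0,0],0]

```text
t: 20.45
tcp_pos: [0.6185, 0.0856, 0.0682]
eef_rot: [0.771, 0.637, 0.0, -0.0]
wrist_force: [-0.2, -1.3, -2.9]
gripper_width: 0.199
grasp_force: 58.8
```

The underside is below the rim with no contact force, so it has entered. Continuing down.

step_arm:
  moves:
    - [[0,0,0.06],0]
    - [[0,0,0.06],0]
    - [[0,0,0.06],0]
    - [[0,0,0.06],0]
    - [[0,0,0.06],0]
    - [[0,0,0.05],0]
    - [[0,0,0],0]
    - [[0,0,0],0]

```text
t: 21.25
tcp_pos: [0.6184, 0.0855, 0.0541]
eef_rot: [0.771, 0.637, -0.0, -0.0]
wrist_force: [1.0, -0.3, -2.5]
gripper_width: 0.197
grasp_force: 58.8
```

step_arm:
  moves:
    - [[0,0,0.05],0]
    - [[0,0,0.03],0]
    - [[0,0,0],0]
    - [[0,0,0],0]

```text
t: 21.65
tcp_pos: [0.6184, 0.0855, 0.0509]
eef_rot: [0.771, 0.637, -0.0, -0.0]
wrist_force: [-0.9, 0.3, -4.1]
gripper_width: 0.197
grasp_force: 58.8
```

step_arm:
  moves:
    - [[0,0,0.03],0]
    - [[0,0,0],0]
    - [[0,0,0],0]

```text
t: 21.95
tcp_pos: [0.6187, 0.0856, 0.0505]
eef_rot: [0.771, 0.637, 0.0, 0.0]
wrist_force: [-3.3, 0.1, 5.0]
gripper_width: 0.199
grasp_force: 60.0
```

Contact at 0.0505, which matches the floor. Releasing and backing up for a look.

step_arm:
  moves:
    - [[0,0,0],0]
    - [[0,0,0],0]
    - [[0,0,0],0]
    - [[0,0,0],0]
    - [[0,0,0],0]
    - [[0,0,-0.2],0]
    - [[0,0,-0.5],0]
    - [[0,0,-0.9],0]
    - [[0,0,-0.9],0]
    - [[0,0,-0.9],0]
    - [[0,0,-0.7],0]
    - [[-0.3,-0.3,-0.4],0]
    - [[-0.5,-0.4,0],0]
    - [[0,0,0],0]
    - [[0,0,0],0]
  claw: 1

```text
t: 23.45
tcp_pos: [0.585, 0.0588, 0.2303]
eef_rot: [0.771, 0.637, 0.0, 0.001]
wrist_force: [0.6, -0.4, 0.2]
gripper_width: 1.003
grasp_force: 0.0
```

Run:
```python
from h import *
st(); c=cam('wrist');c=cam('wrist','w10.png')
k=colour(c,(0,200,90),(4,255,255))[0]; r=rect(c,k,.12); print('red',r)
k=[q for q in colour(c,(105,120,50),(130,255,255),3000)][0]
H=cv2.convexHull(k); tri=cv2.approxPolyDP(H,6,True).reshape(-1,2); P=ray(c,tri,.042)[:,:2]; print(tri.tolist(),P.round(4).tolist(),P.mean(0))
go((.5886,-.0718,.145),1.381)
```

```text
t23.45 tcp [0.585  0.0588 0.2303] phi 1.3803 tilt [ 1.e-03 -6.e-04 -1.e+00] q [ 0.43  0.46 -0.76  1.71  0.35  1.12 -0.62] F [ 0.6 -0.4  0.2] w 1.003 g 0.0
red (array([ 0.58982959, -0.06637248]), (51.40274429321289, 43.049278259277344), 79.4618911743164)
[[354, 109], [407, 144], [403, 202], [350, 232], [299, 203], [299, 141]] [[0.6294, 0.1328], [0.6655, 0.0997], [0.6567, 0.055], [0.6107, 0.0383], [0.5743, 0.07], [0.5841, 0.1176]] [0.62011207 0.08556909]
t23.55 tcp [0.5853 0.0599 0.2299] phi 1.3816 tilt [ 6.e-04  5.e-04 -1.e+00] q [ 0.43  0.46 -0.76  1.71  0.35  1.12 -0.62] F [-0.5  0.3  0.4] w 1.000 g 0.0
turn 0.0002 shift units [-3.217  0.702  2.123]
```

View pics/w10.png

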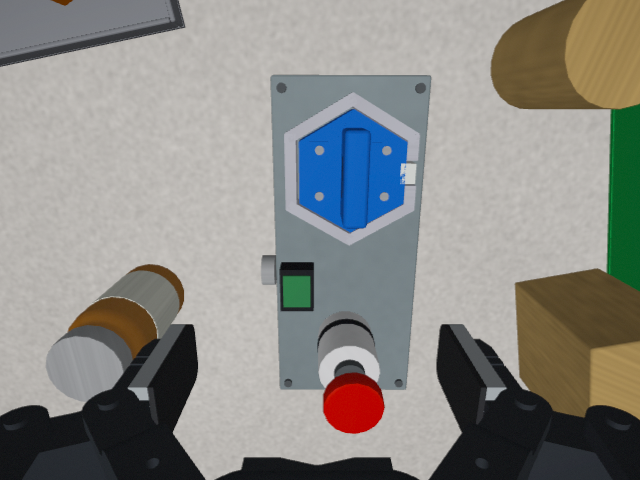

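Blue is seated: its hexagon corners match the orange's original ones and the key is in the slot at (409,173). The red knob is up at (353,402). Shutting the gripper and moving over the knob.

step_arm:
  moves:
    - [[-0.3,0.06,0],0]
    - [[-0.6,0.13,0],0]
    - [[-0.7,0.16,0],0]
    - [[-0.7,0.16,0],0]
    - [[-0.6,0.13,0],0]
    - [[-0.29,0.07,0],0]
    - [[0,0,0.3],0]
    - [[0,0,0.6],0]
    - [[0,0,0.7],0]
    - [[0,0,0.5],0]
    - [[0,0,0.25],0]
    - [[0,0,0],0]
    - [[0,0,0],0]
  claw: -1
  grip_force: 20

```text
t: 24.85
tcp_pos: [0.5892, -0.0702, 0.1362]
eef_rot: [0.77, 0.638, 0.0, -0.0]
wrist_force: [1.2, -0.8, 1.4]
gripper_width: 0.0
grasp_force: 0.0
```

Run:
```python
from h import *
c=cam('wrist');c=cam('side');go((.5888,-.071,.120),1.381)
print(proj(c,(.5888,-.071,.12)))
```

```text
t24.95 tcp [ 0.5898 -0.0708  0.1369] phi 1.3819 tilt [ 2.1e-03 -1.0e-04 -1.0e+00] q [ 0.58  0.57 -0.68  1.77  0.43  0.95 -0.46] F [-0.3 -0.2  0.1] w 0.001 g 0.0
turn 0.0003 shift units [-0.009 -0.023  0.422]
[[302.64390432 208.07343213]]
```

step_arm:
  moves:
    - [[0,0,0.2],0]
    - [[0,0,0.15],0]
    - [[0,0,0.1],0]
    - [[0,0,0.1],0]
    - [[0,0,0.1],0]
    - [[0,0,0.1],0]
    - [[0,0,0],0]
    - [[0,0,0],0]

```text
t: 25.75
tcp_pos: [0.589, -0.0715, 0.1066]
eef_rot: [0.771, 0.637, -0.0, 0.0]
wrist_force: [-3.6, -0.6, 11.3]
gripper_width: -0.0
grasp_force: 5.5
```

step_arm:
  moves:
    - [[0,0,0.06],0]
    - [[0,0,0.05],0]
    - [[0,0,0.04],0]
    - [[0,0,0],0]
    - [[0,0,0],0]

```text
t: 26.25
tcp_pos: [0.5892, -0.0715, 0.1012]
eef_rot: [0.771, 0.637, -0.0, 0.001]
wrist_force: [-4.5, -0.8, 14.6]
gripper_width: -0.001
grasp_force: 7.3
```

step_arm:
  moves:
    - [[0,0,0.03],0]
    - [[0,0,0],0]
    - [[0,0,0],0]

```text
t: 26.55
tcp_pos: [0.5893, -0.0715, 0.1009]
eef_rot: [0.771, 0.637, -0.0, 0.001]
wrist_force: [-6.8, -0.3, 19.9]
gripper_width: -0.001
grasp_force: 10.4
```

It's against the firm stop (19.9 N, 19 mm down). Retracting and checking.

step_arm:
  moves:
    - [[0,0,0],0]
    - [[0,0,-0.15],0]
    - [[0,0,-0.2],0]
    - [[0,0,-0.2],0]
    - [[0,0,-0.4],0]
    - [[0,0,-0.6],0]
    - [[0,0,-0.9],0]
    - [[0,0,-0.9],0]
    - [[-0.3,0,-0.3],0]
    - [[-0.6,0,0],0]
    - [[-0.6,0,0],0]
    - [[-0.4,0,0],0]
    - [[0,0,0],0]
    - [[0,0,0],0]

```text
t: 27.95
tcp_pos: [0.5742, -0.1455, 0.2442]
eef_rot: [0.771, 0.637, 0.0, -0.001]
wrist_force: [0.4, 0.8, -0.2]
gripper_width: -0.001
grasp_force: 0.0
```

Run:
```python
from h import *
st(); c=cam('wrist');c=cam('side');old=cv2.imread('pics/side0.png')
d=lambda im: im[170:400,150:440]
for n,im in(('old',old),('new',c['bgr'])):
    h=cv2.cvtColor(im,cv2.COLOR_BGR2HSV); m=cv2.inRange(h,np.array((0,200,80)),np.array((4,255,255)))[190:250,280:330]; ys,xs=np.nonzero(m); print(n,ys.min()+190,ys.max()+190,xs.mean()+280)
    m=cv2.inRange(h,np.array((45,80,30)),np.array((85,255,255)))[185:220,355:400]; ys,xs=np.nonzero(m); print('green',xs.mean(),ys.mean())
cv2.imwrite('pics/s11.png',cv2.hconcat([d(old),d(c['bgr'])]))
```

```text
t27.95 tcp [ 0.5742 -0.1455  0.2442] phi 1.3808 tilt [-4.0e-04  1.2e-03 -1.0e+00] q [ 0.75  0.44 -0.73  1.68  0.32  1.14 -0.25] F [ 0.4  0.8 -0.2] w -0.001 g 0.0
old 205 215 304.3
green 22.570902394106813 17.845303867403317
new 205 215 304.228813559322
green 22.570902394106813 17.845303867403317
```

View pics/s11.png

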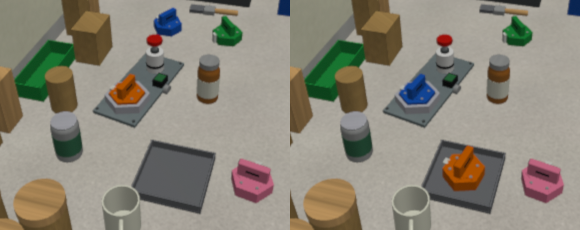

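Before (left) and after (right): blue is flush in the pocket, orange lies flat in the tray, the red knob is back up (rows 205–215 in both), and nothing else has moved.

```bash
python3 -c "
from rig import arm; print(arm.hand_in())"
```

```text
the job is handed in; nothing more can be done
None
```

The doser is changed over and handed in at about 28 s: orange lies flat in the tray, blue is seated with its key in the slot, the plunger went down 19 mm to the firm stop (19.9 N) and came back up, and the before/after side views show nothing else moved.

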